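Hold the balance's lid half open

TASK

On the laboratory balance, first push the open side door of the draught shield shut until it clicks onto its catch. Then lift the shield's hinged top lid by its bar and keep holding it open at 45 degrees (within 5 degrees), so that a sample can be added from above: the lid falls shut by itself, so the program finishes while still holding it there, steady, with the side door still shut. Do not disturb the cup on the pan or the bottles and utensils around the balance.

Things in the scene. Friction and masses are not known exactly. Their poses are not given: they have to be found in the camera images.
- shield: Balance with draught shield, fixed. White plinth 25 mm high, from 180 mm to -x to 120 mm to +x, 280 mm wide (y); on it a clear-paned aluminium-framed box 220 (x) x 240 (y) mm, top 125 mm above the bench. Origin: on the bench under the box's middle; x points away from the robot (but for its yaw), y left, z up. Side door on the -y side, hinged lid on top. Inside, the pan carries a cup.
- lid (a joint): Angle of the top lid, rad: 0 shut (level), growing as its near edge rises; 45 degrees = 0.785. Stop at 1.3. It swings freely and falls shut from everywhere when not held. 0.25 to 0.5 kg, about 1 to 2.5 N at the bar.
- lid_hinge (a point): Point on the lid's hinge line, at mid length: the box's far top edge (111 mm along +x of the shield, 125.5 mm up). The hinge line runs along the shield's y.
- lid_bar (a point): Middle of the lid's grip bar: black, round, 12 mm thick, 120 mm long, parallel to the hinge line, borne at its ends by two rods from the lid's near edge. Lid shut: 245 mm to the shield's -x of the hinge line, 36 mm above it, 30 mm above the lid's face, 23 mm beyond its edge, 161 mm above the bench. Turns with the lid. Can be pinched from above, fingers before and behind it; it may turn in them.
- door (a joint): Angle of the side door, rad: 0 shut on its catch, growing as its free edge swings outward (to the shield's -y). Stays where it is left. A spring ball catch resists from about 0.075 rad with a push of up to about 5 N near the free edge; past about 0.035 rad it draws the door in to 0. Let go before that, it springs back out and is not shut.
- door_hinge (a point): On the side door's upright hinge line, half-way up (78 mm above the bench): 100 mm to +x and 120 mm to -y of the shield's origin. The door runs 200 mm from it (to the shield's -x when shut): clear pane, aluminium frame, 8 mm thick, 34 to 122 mm above the bench; a black upright pull strip stands 7 mm proud of the outer face at the free edge (192 to 200 mm from the hinge).
- door_face (a point): Point on the door's outer face at its top edge, 150 mm from the hinge line: the clear spot to push on is below it. 122 mm above the bench. It turns with the door.
- cup_mid (a point): Centre (half-way up) of the small white cup on the balance pan inside the shield, 40 mm wide, 36 mm high. To be left alone.
- bottle_a_mid (a point): Centre of a brown glass bottle, 60 mm wide, 130 mm high, left of the balance. To be left alone.
- bottle_b_mid (a point): Centre of a second brown glass bottle, same size, left of the balance. To be left alone.
- jar_mid (a point): Centre of a white screw-top jar, 66 mm wide, 75 mm high, on the right of the bench. To be left alone.
- beaker_mid (a point): Centre of a glass beaker, 70 mm wide, 90 mm high, on the right of the bench. To be left alone.
- spoon_grip (a point): Handle of a 160 mm steel spoon lying on the bench in front of the balance. To be left alone.
- tipbox_mid (a point): Centre of a grey open divided box, 120 x 85 x 50 mm high, on the left of the bench. To be left alone.

How it is judged:
On the way, in this order (a step that is already met when the one before it is completed fails the run):
1. the side door is pushed shut onto its catch, the lid still shut (value of joint door below 0.025 rad and value of joint lid below 0.1 rad), for 0.3 s.
2. then the lid is lifted to 45 degrees (within 5) (value of joint lid between 0.681 and 0.89 rad and value of joint door below 0.025 rad), for 0.2 s.
At the end, for the whole second after the job is handed in: The lid stands at 45 degrees within 5 and still (under 0.05 rad/s), borne by the robot's fingers; the side door is shut on its catch (within 0.025 rad); cup, bottles, jar, beaker, spoon and tip box are within 30 mm of where they began (all of step 2 and contact force between the fingers and lid above 0.4 N and velocity of joint lid between -0.05 and 0.05 rad/s and distance of each of cup_mid, bottle_a_mid, bottle_b_mid, jar_mid, beaker_mid, spoon_grip, tipbox_mid from where it was at the start of the episode below 0.03 m); the arm keeps its last pose, push and grip.
It fails at once if a bystander is pushed or tipped by more than 30 mm (distance of any of cup_mid, bottle_a_mid, bottle_b_mid, jar_mid, beaker_mid, spoon_grip, tipbox_mid from where it was at the start of the episode above 0.03 m).
It also fails if it takes over 56 s, if anything falls off the work surface, if the arm or the gripper's body presses on something with over 40 N, if the wrist force passes 120 N, or if a joint passes its speed limit or range.

ROBOT

A 6-joint arm with a two-finger parallel gripper is mounted at the origin on the work surface. World frame = base frame: x ahead of the robot, y to its left, z up, the work surface at z = 0. Lengths are in m, angles in rad, forces in N, time in s.
With the tool pointing down it reaches from about 0.25 to 0.775 m from the base axis. Payload 4 kg.
Tool frame: the origin (TCP) lies between the finger pads; the fingertips stand 19 mm ahead of it and the grasp point (between the pads) is the TCP (robot.tip_reach is the y of the fingertips in the tool frame, in m); y points along the fingers, x is the direction in which the jaws open and shut, and the axes are right-handed (so a half turn about y gives the same grasp; the last joint's range is limited). The gripper opens to 94 mm and grips with 3 to 60 N. Pads are 16 mm wide; open, the fingers measure 119 mm over their backs; the gripper's body (75 mm by 177 mm) begins 78 mm behind the grasp point.
Start: joints at [1.05, 0.087, 1.371, -0, 1.684, -0.103], TCP at [0.223, 0.503, 0.225] pointing down, gripper open.
Joint ranges: [-3.1, 3.1], [-0.76, 2.03], [0.27, 2.55], [-1.08, 4.22], [0.17, 2.65], [-2.57, 2.57]. Speed limits (rad/s): [2.79, 2.79, 3.14, 3.14, 3.14, 3.14].

INTERFACE

Orientations are given as [roll, pitch, yaw] about the fixed x, y, z axes, in that order (R = Rz(yaw) Ry(pitch) Rx(roll)).
In Python, from bench import robot, imaging, order gives the robot as it stands.
- The arm moves only by the tool send_rows, never from a script. Its argument "moves" is text: rows parted by semicolons, each of 5 numbers parted by spaces: the gripper's target within -1 to 1 (shut at 1, half-way at 0, fully open at -1), then the shift along the tool's x, y, z in m, then the turn about the tool's y in degrees. In form: fingers tx ty tz roll; .... A call has exactly 10 rows; each row shifts and turns the commanded pose from where the row before left it, along the tool's axes as they then stand; what a row does not reach is not made up. A row lasts 1/12 s, in which the tool goes at most 41.7 mm and 7.16 degrees, less where a joint would pass 70% of its speed; a pose out of reach is approached as far as the arm can. A call with a gripper value outside its range is refused whole. The fingers move at their own pace and stop on an object; the grip force is fixed at half the most. Time passes only in rows, so rows that do not move let the fingers close, or fill a call up. It gives the time, the measured TCP pose, the force and the opening at its end, in the units of the state.
- robot.get_obs(): the state, without advancing time (a new reading comes with each control period).
- imaging.snapshot(name): name is "scene" or "top" or "wrist"; returns a dict with "image" (400x640x3 uint8, red, green, blue), "mtx" (3x3 intrinsics, pixels), "R" (3x3) and "t" (3): a world point X has camera coordinates R X + t. Camera axes: x right, y down, z forward; pixel columns grow to the right and rows downward; lengths in m; the calibration is good to about 2 mm. A picture is of the moment at which its call begins. There is no depth.
- order.close_job(): hands the job in, once; it reports no verdict.
Trained networks look in a picture, given as the dict that the camera call returned (one of the last four; its "shot" number tells which), for a name from the list of things; names that differ only in an ending like _2 or _b are one class to them, and where a whole thing is asked for, a point or a joint stands for the part that bears it (a point fixed in the world has none). Each returns a list of dicts, best first, with "conf" (0 to 1); they miss things now and then, are a little off and sometimes report something else, mostly with a low value. They report only what shows in the picture. A call takes as long as a camera call.
- imaging.recognise(picture, target): "centre" ([column, row] in pixels, amid what is visible of it).
- imaging.landmark_of(picture, target): "centre" ([column, row] in pixels: a listed point, or the origin of a listed thing).
The state is a dict: "time": time; "joint_positions": joint angles; "qvel": joint speeds; "joint_torque": joint torques, N m; "tool_pos": TCP position; "ee_rot": TCP orientation; "wrist_force": force on the tool from outside, world axes, zero at the start; "wrist_torque": the same for the moment, N m; "width": finger opening in m.
Only numpy, scipy, OpenCV 4.12 (cv2) and the standard library are available. Lean on these libraries where they do the work, as an engineer would, in place of code of your own. Each camera call takes 0.05 s, during which the arm holds its last target.

## Working session

There is one attempt and no reset: what is moved stays moved. The work goes in short steps, Python scripts to look and compute and a tool call to move; the robot and the scene stay as the last step left them, time stands still between calls to the robot, and variables do not carry over. Pictures are saved under pics/ and viewed, and the job is handed in when it is done.

Besides the shell and the picture viewer there is one more tool, called in YAML: its name, and indented under it one key for each argument. send_rows: Moves the arm, as the interface text tells. Its arguments: {"type":"object","properties":{"moves":{"type":"string"}},"required":["moves"]}

```bash
mkdir -p pics; ls
cat > h.py <<'E'
import numpy as np,cv2
from bench import robot,imaging,order
def snap(n,f):
    p=imaging.snapshot(n); cv2.imwrite('pics/'+f,cv2.cvtColor(p['image'],cv2.COLOR_RGB2BGR)); return p
def proj(p,X):
    c=np.array(p['R'])@np.array(X)+np.array(p['t']); u=np.array(p['mtx'])@c; return u[:2]/u[2]
def ray(p,uv):
    R=np.array(p['R']);t=np.array(p['t']);d=R.T@np.linalg.inv(p['mtx'])@np.array([uv[0],uv[1],1.]); return -R.T@t,d
def onz(p,uv,z):
    o,d=ray(p,uv); return o+d*(z-o[2])/d[2]
E
python3 - <<'E'
from h import *
o=robot.get_obs();print(o)
for n in ['scene','top']:
    p=snap(n,n+'1.png')
    print(n,-np.array(p['R']).T@p['t'])
    for k,z in dict(shield=0,lid_hinge=.1255,lid_bar=.161,door_hinge=.078,door_face=.122,cup_mid=.05,bottle_a_mid=.065,jar_mid=.037,beaker_mid=.045,spoon_grip=.004,tipbox_mid=.025).items():
        for r in imaging.landmark_of(p,k)[:2]:
            print(k,np.round(r['centre'],1),round(r['conf'],2),np.round(onz(p,r['centre'],z),3))
E
```

```text
pics
{'time': 0.0, 'joint_positions': array([ 1.04987102e+00,  8.79387694e-02,  1.37226099e+00, -2.58902435e-05,
        1.68361613e+00, -1.03077883e-01]), 'qvel': array([ 2.57216629e-04,  4.75207654e-05, -1.65355628e-04,  5.13374792e-04,
        2.39610255e-04, -6.42779008e-04]), 'joint_torque': array([-1.98735775e-03, -3.40192258e+01, -3.02418458e+01,  7.15832482e-02,
        3.34541977e-02, -1.78117584e-04]), 'tool_pos': array([0.22292704, 0.5022259 , 0.22330961]), 'ee_rot': array([-1.57059316,  0.00221408,  1.15294624]), 'wrist_force': array([ 0.07819929, -1.33300814, -0.86338102]), 'wrist_torque': array([-0.00272339,  0.04333548,  0.02847641]), 'width': 0.09393445203656836}
scene [ 1.10452006 -0.61084892  1.43954955]
shield [388.1 195.6] 0.83 [ 0.637  0.2   -0.   ]
lid_hinge [419.7 190.1] 0.93 [0.736 0.213 0.125]
lid_hinge [316.7 172. ] 0.71 [0.456 0.04  0.125]
lid_bar [355.7 145.9] 0.97 [0.493 0.183 0.161]
door_hinge [392.6 225.5] 0.75 [0.743 0.081 0.078]
door_face [343.2 225.8] 0.62 [ 0.649 -0.044  0.122]
bottle_a_mid [406.1 136.3] 0.59 [0.546 0.397 0.065]
jar_mid [234.9 316.1
[... 174 characters left out ...]
1 0.025]
tipbox_mid [435.5 144. ] 0.26 [0.628 0.471 0.025]
top [ 0.33981217 -0.01658945  1.27649572]
shield [250.9 184.3] 0.68 [0.618 0.198 0.   ]
lid_hinge [246.5 139. ] 0.59 [0.735 0.195 0.125]
lid_hinge [447.9 244.9] 0.48 [ 0.405 -0.416  0.125]
lid_bar [247.8 210.9] 0.98 [0.503 0.178 0.161]
door_hinge [285.4 143.8] 0.96 [0.735 0.077 0.078]
door_hinge [182.  293.3] 0.2 [0.264 0.383 0.078]
door_face [321.4 164.3] 0.76 [ 0.654 -0.039  0.122]
bottle_a_mid [187.3 201.3] 0.56 [0.548 0.388 0.065]
jar_mid [441.2 189.7] 0.88 [ 0.591 -0.435  0.037]
beaker_mid [445.1 243.7] 0.97 [ 0.413 -0.435  0.045]
spoon_grip [278.7 253. ] 0.88 [0.387 0.1   0.004]
tipbox_mid [183.8 292.6] 0.83 [0.263 0.395 0.025]
```

Run:
```python
import cv2
for n in ['scene','top']:
    a=cv2.imread(f'pics/{n}1.png'); 
    a=a[90:340,150:470] if n=='scene' else a[90:320,150:470]
    cv2.imwrite(f'pics/{n}1z.png',cv2.resize(a,None,fx=2.4,fy=2.4,interpolation=cv2.INTER_CUBIC))
```

```text
(no output)
```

View pics/scene1z.png

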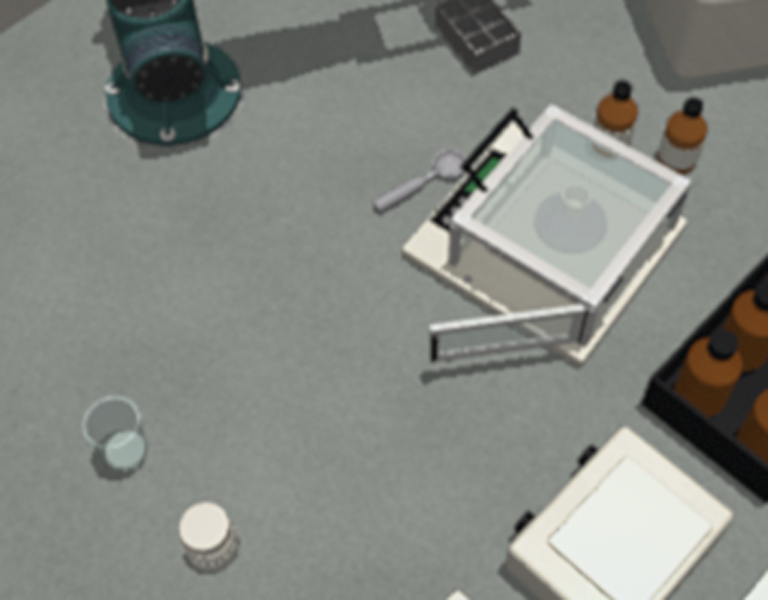

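View pics/top1z.png

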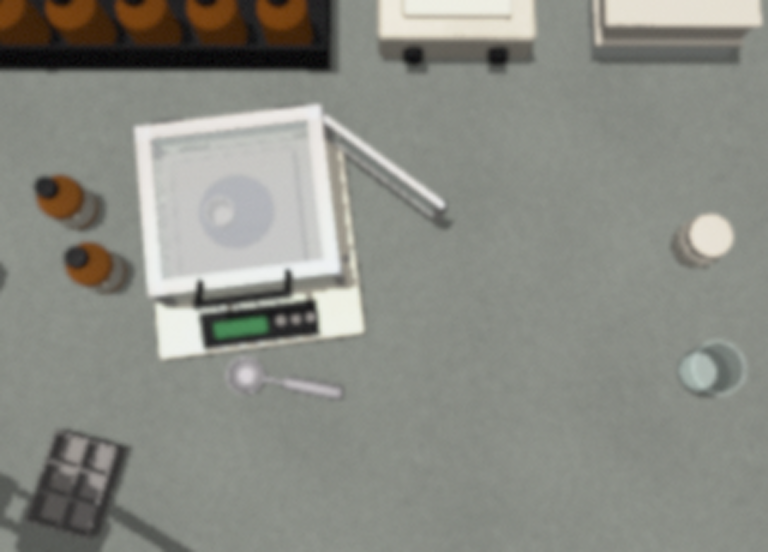

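The top view shows the shield yawed by about 5 degrees, the door open at about (321,164), the bar at (248,211) and the spoon in front at (279,253). Next I'll fit the pose.

```bash
cat > fit.py <<'E'
from h import *
from scipy.optimize import least_squares
L=dict(shield=(0,0,0),lid_hinge=(.111,0,.1255),lid_bar=(-.134,0,.161),door_hinge=(.1,-.12,.078))
def model(k,q):
    x,y,a,d=q
    if k=='door_face':
        # outer face: hinge + r*dir + offset normal (assume hinge line mid thickness)
        u=np.array([-np.cos(d),-np.sin(d)]); n=np.array([np.sin(d),-np.cos(d)])
        P=np.array([.1,-.12])+.15*u+.004*n; P=[*P,.122]
    else: P=L[k]
    c,s=np.cos(a),np.sin(a)
    return np.array([x+c*P[0]-s*P[1],y+s*P[0]+c*P[1],P[2]])
if __name__=='__main__':
    obs=[]
    for n in ['scene','top']:
        for i in range(2):
            p=snap(n,'tmp.png')
            for k in list(L)+['door_face']:
                r=imaging.landmark_of(p,k)
                if r and r[0]['conf']>.4: obs.append((p,k,np.array(r[0]['centre']),r[0]['conf']))
    f=lambda q:np.concatenate([(proj(p,model(k,q))-c)*w for p,k,c,w in obs])
    r=least_squares(f,[.63,.2,.09,.9],loss='soft_l1',f_scale=1.5)
    print(r.x, np.degrees(r.x[2:]))
    for p,k,c,w in obs: print(k,np.round(c,1),np.round(proj(p,model(k,r.x))-c,1))
    for k in list(L)+['door_face']: print(k,model(k,r.x).round(4))
    np.save('q.npy',r.x)
    p=obs[-1][0]; q=r.x
    def W(P): c,s=np.cos(q[2]),np.sin(q[2]); return np.array([q[0]+c*P[0]-s*P[1],q[1]+s*P[0]+c*P[1],P[2]])
    for nm,p in (('scene',obs[0][0]),('top',obs[-1][0])):
        im=cv2.cvtColor(p['image'],cv2.COLOR_RGB2BGR); S=4
        im=cv2.resize(im,None,fx=S,fy=S,interpolation=cv2.INTER_CUBIC)
        def poly(pts,col):
            cv2.polylines(im,[np.array([(proj(p,W(P))+.5)*S-.5 for P in pts]).astype(int)],False,col,1)
        poly([(-.18,-.14,.025),(.12,-.14,.025),(.12,.14,.025),(-.18,.14,.025),(-.18,-.14,.025)],(0,0,255))
        poly([(-.134,-.06,.161),(-.134,.06,.161)],(255,0,255))
        d=q[3];u=-np.array([np.cos(d),np.sin(d)])*.2+[.1,-.12]
        poly([(.1,-.12,.122),(*u,.122),(*u,.034)],(0,255,0))
        c=(proj(p,W((0,-.05,.08)))*S).astype(int)
        cv2.imwrite(f'pics/fit_{nm}.png',im[max(0,c[1]-300):c[1]+300,max(0,c[0]-400):c[0]+400])
E
python3 fit.py
```

```text
[0.63022282 0.19282891 0.07881327 0.85534309] [ 4.51566746 49.00754886]
shield [387.6 194.4] [-2.5  1.3]
lid_hinge [420.1 190.3] [-1.6  3. ]
lid_bar [356.3 145.2] [0.1 1.6]
door_hinge [392.5 224.5] [-0.9  0.3]
door_face [347.4 227.2] [-2.4 -1. ]
shield [384.2 196.1] [ 0.9 -0.4]
lid_hinge [420.3 191.8] [-1.8  1.5]
lid_bar [357.1 143.8] [-0.7  3. ]
door_hinge [395.  227.4] [-3.4 -2.6]
door_face [343.3 227.9] [ 1.7 -1.7]
shield [253.9 180. ] [-1.4  0.7]
lid_hinge [247.3 140. ] [-3.  -2.8]
lid_bar [246.4 213.1] [-0.2 -0.1]
door_hinge [284.5 144.7] [-0.4 -2.2]
door_face [321.1 164.7] [ 1.3 -0.1]
shield [251.2 179. ] [1.3 1.7]
lid_hinge [247.5 137.7] [-3.2 -0.5]
lid_bar [249.6 212.9] [-3.4  0.1]
door_hinge [284.6 143.1] [-0.5 -0.6]
door_face [322.3 166.7] [ 0.1 -2.1]
shield [0.6302 0.1928 0.    ]
lid_hinge [0.7409 0.2016 0.1255]
lid_bar [0.4966 0.1823 0.161 ]
door_hinge [0.7394 0.0811 0.078 ]
door_face [ 0.6534 -0.0419  0.122 ]
```

View pics/fit_top.png

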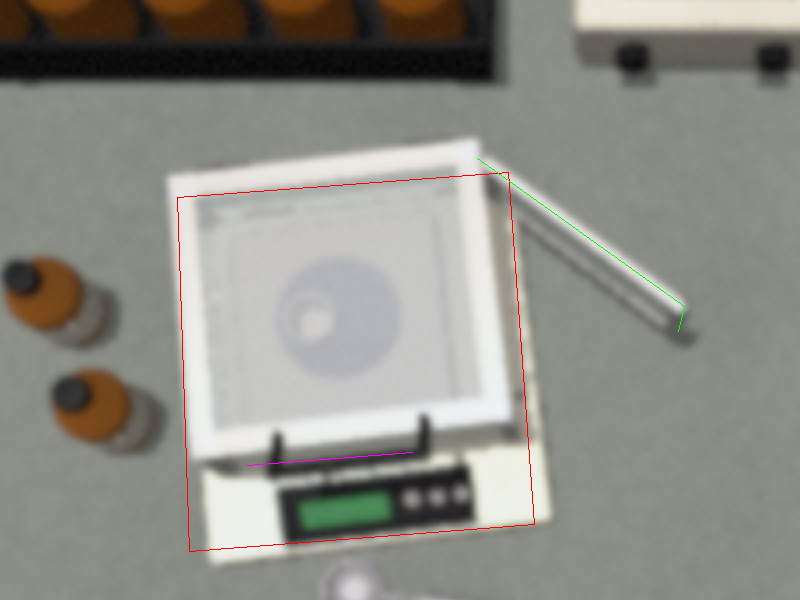

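View pics/fit_scene.png

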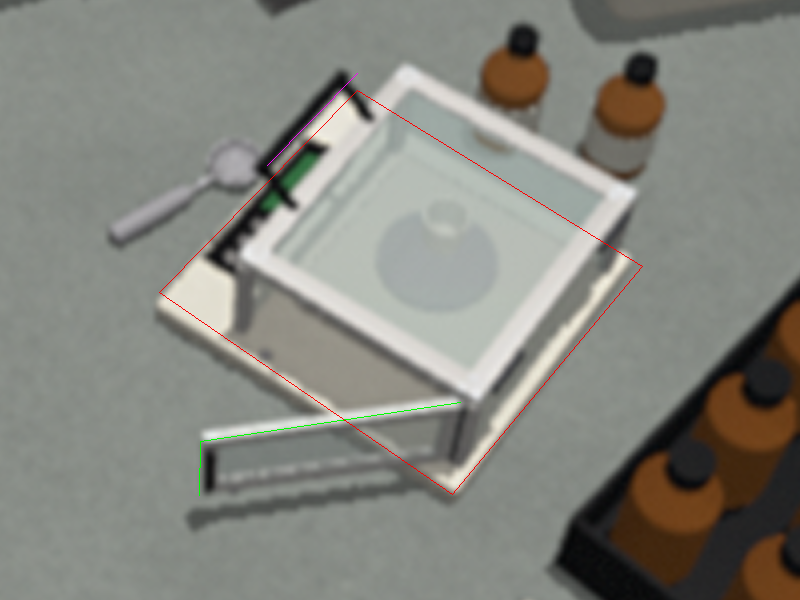

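The overlay is a few pixels off in both views: the true box sits more to -y and is a little more rotated. I'll refit with hand-picked corners.

```bash
cat > fit2.py <<'E'
from h import *
from scipy.optimize import least_squares
q0=np.load('q.npy')
def Wq(q,P):
    c,s=np.cos(q[2]),np.sin(q[2]); return np.array([q[0]+c*P[0]-s*P[1],q[1]+s*P[0]+c*P[1],P[2]])
pt=imaging.snapshot('top'); ps=imaging.snapshot('scene')
S=4
def org(p):
    c=(proj(p,Wq(q0,(0,-.05,.08)))*S).astype(int); return np.maximum(0,c-[400,300])
ob=[]
def add(p,P,uv): ob.append((p,P,((np.array(uv)+org(p))+.5)/S-.5))
add(pt,(.111,.12,.131),(167,176));add(pt,(.111,-.12,.131),(478,138))
add(pt,(-.18,.14,.025),(212,563));add(pt,(-.18,-.14,.025),(552,520))
add(pt,(-.134,.06,.161),(272,470));add(pt,(-.134,-.06,.161),(428,450))
add(ps,(-.111,.12,.131),(406,64));add(ps,(.111,.12,.131),(637,188));add(ps,(.111,-.12,.131),(470,398));add(ps,(-.111,-.12,.131),(238,254))
add(ps,(-.18,-.14,.025),(157,305));add(ps,(.12,-.14,.025),(452,494))
add(ps,(-.134,.06,.161),(345,75));add(ps,(-.134,-.06,.161),(262,168))
door=[(pt,.122,(687,305)),(ps,.122,(202,435))]
f=lambda q:np.concatenate([proj(p,Wq(q,P))-c for p,P,c in ob]+[proj(p,Wq(q,(.1-.2*np.cos(q[3]),-.12-.2*np.sin(q[3]),z)))-((np.array(c)+org(p))+.5)/S+.5 for p,z,c in door])
r=least_squares(f,q0,loss='soft_l1',f_scale=1.)
q=r.x;print(q,np.degrees(q[2:]));print(f(q).reshape(-1,2).round(1))
np.save('q2.npy',q)
W=lambda P:Wq(q,P)
print('bar',W((-.134,0,.161)),'bar45',W((.111-.1478,0,.3242)),'doorhinge',W((.1,-.12,.078)))
for nm,p in (('scene',ps),('top',pt)):
    im=cv2.resize(cv2.cvtColor(p['image'],cv2.COLOR_RGB2BGR),None,fx=S,fy=S,interpolation=cv2.INTER_CUBIC)
    def poly(pts,col): cv2.polylines(im,[np.array([(proj(p,W(P))+.5)*S-.5 for P in pts]).astype(int)],False,col,1)
    poly([(-.18,-.14,.025),(.12,-.14,.025),(.12,.14,.025),(-.18,.14,.025),(-.18,-.14,.025)],(0,0,255))
    poly([(-.111,-.12,.131),(.111,-.12,.131),(.111,.12,.131),(-.111,.12,.131),(-.111,-.12,.131)],(255,0,0))
    poly([(-.134,-.06,.161),(-.134,.06,.161)],(255,0,255))
    d=q[3];u=-np.array([np.cos(d),np.sin(d)])*.2+[.1,-.12]
    poly([(.1,-.12,.122),(*u,.122),(*u,.034)],(0,255,0))
    o=org(p); cv2.imwrite(f'pics/fit2_{nm}.png',im[o[1]:o[1]+600,o[0]:o[0]+800])
E
python3 fit2.py
```

```text
[0.62656982 0.18795057 0.12277376 0.80251756] [ 7.03441836 45.98086893]
[[-0.  -0. ]
 [-0.7  0.5]
 [-1.7 -0. ]
 [-0.7  0. ]
 [-2.3  0.7]
 [-0.3  0.7]
 [-0.5  1. ]
 [-0.2  2.2]
 [ 1.4  1.8]
 [-0.4  1.1]
 [-1.1 -0.3]
 [ 0.7  0.3]
 [-0.4  0.6]
 [-1.   1.1]
 [-1.1  0.4]
 [-0.1  1.4]]
bar [0.49357847 0.17154018 0.161     ] bar45 [0.59004683 0.18344383 0.3242    ] doorhinge [0.74051297 0.08110039 0.078     ]
```

View pics/fit2_top.png

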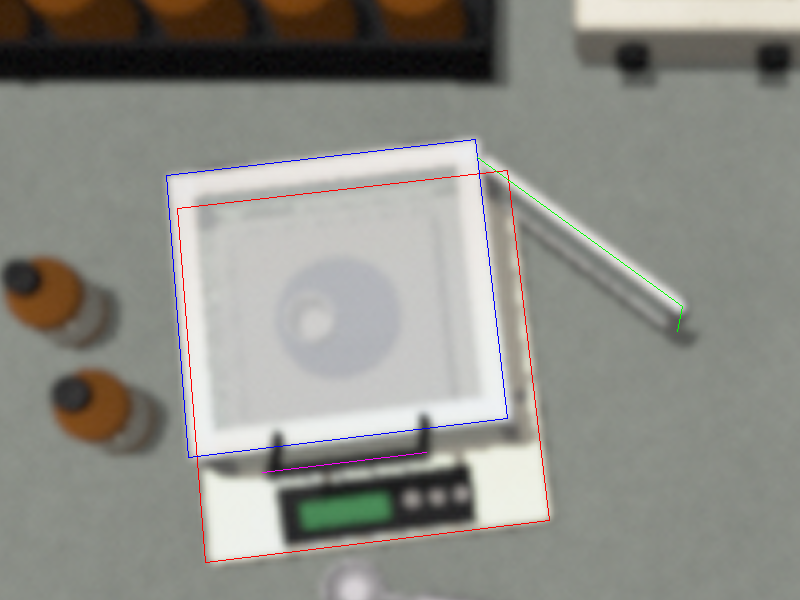

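View pics/fit2_scene.png

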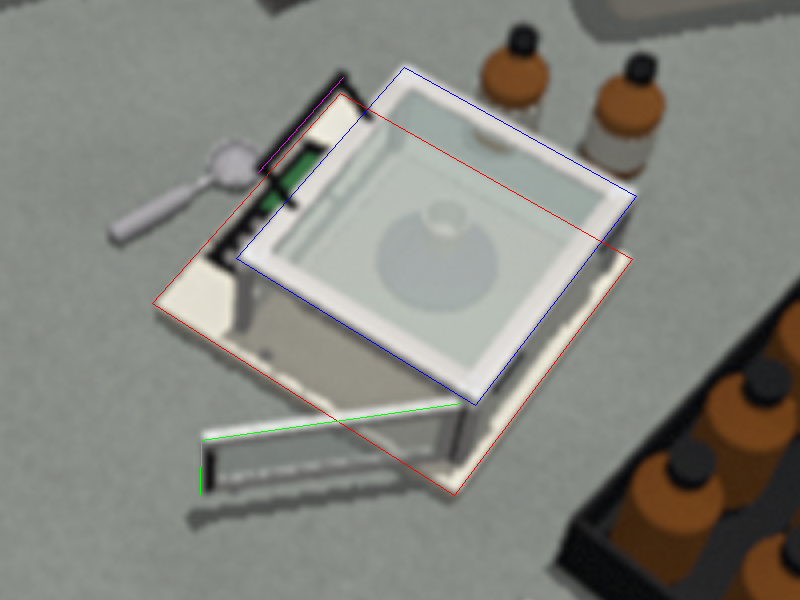

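The refit now lines up with lid, plinth, bar and door within a pixel or two. Next I'll plan the approach to the door.

```bash
cat > plan.py <<'E'
from h import *
from scipy.spatial.transform import Rotation as Ro
q=np.load('q2.npy')
def W(P):
    c,s=np.cos(q[2]),np.sin(q[2]); return np.array([q[0]+c*P[0]-s*P[1],q[1]+s*P[0]+c*P[1],P[2]])
def doorpt(r,off,z,d=None):
    d=q[3] if d is None else d
    return W((.1-r*np.cos(d)+off*np.sin(d),-.12-r*np.sin(d)-off*np.cos(d),z))
def rel(T):
    o=robot.get_obs(); R=Ro.from_euler('xyz',o['ee_rot']).as_matrix()
    return (R.T@(np.array(T)-o['tool_pos'])).round(4)
def st():
    o=robot.get_obs(); print('t',o['time'],'p',o['tool_pos'].round(4),'rpy',np.degrees(o['ee_rot']).round(2),'F',o['wrist_force'].round(2),'w',round(o['width'],4)); return o
E
python3 - <<'E'
from plan import *
st(); T=doorpt(.15,.034,.225); print(T, rel(T), np.degrees(q[2]+q[3]))
E
```

```text
t 2.5 p [0.2232 0.5027 0.2245] rpy [-90.    -0.    66.06] F [0.25 0.43 0.67] w 0.0939
[ 0.67743174 -0.05917348  0.225     ] [-3.292e-01 -5.000e-04 -6.432e-01] 53.01528729498371
```

send_rows:
  moves: "1 0 -0.015 0 6.5; 1 0 -0.015 0 6.5; 1 -0.0088 0 -0.035 0; 1 -0.0088 0 -0.035 0; 1 -0.0088 0 -0.035 0; 1 -0.0088 0 -0.035 0; 1 -0.0088 0 -0.035 0; 1 -0.0088 0 -0.035 0; 1 -0.0088 0 -0.035 0; 1 -0.0088 0 -0.035 0"

```text
time: 3.33
tool_pos: [0.4055, 0.2767, 0.2548]
ee_rot: [-1.571, -0.001, 0.926]
wrist_force: [1.6, 0.3, 0.1]
width: 0.0305
```

send_rows:
  moves: "1 -0.0088 0 -0.035 0; 1 -0.0088 0 -0.035 0; 1 -0.0088 0 -0.035 0; 1 -0.0088 0 -0.035 0; 1 -0.0088 0 -0.035 0; 1 -0.0088 0 -0.035 0; 1 -0.0088 0 -0.035 0; 1 -0.0088 0 -0.035 0; 1 -0.0088 0 -0.035 0; 1 -0.0088 0 -0.035 0"

```text
time: 4.17
tool_pos: [0.6324, -0.0041, 0.2545]
ee_rot: [-1.571, -0.0, 0.926]
wrist_force: [1.1, 0.8, -0.3]
width: 0.0008
```

Run:
```python
from plan import *
st(); T=doorpt(.15,.032,.09); print(T, rel(T))
```

```text
t 4.1667 p [ 0.6324 -0.0041  0.2545] rpy [-9.000e+01 -2.000e-02  5.305e+01] F [ 1.08  0.81 -0.33] w 0.0008
[ 0.67583415 -0.05797028  0.09      ] [-0.017   0.1645 -0.0671]
```

send_rows:
  moves: "1 -0.0085 0 -0.0335 0; 1 -0.0085 0 -0.0335 0; 1 0 0 0 0; 1 0 0.03 0 0; 1 0 0.03 0 0; 1 0 0.03 0 0; 1 0 0.03 0 0; 1 0 0.03 0 0; 1 0 0.0145 0 0; 1 0 0 0 0"

```text
time: 5.0
tool_pos: [0.6714, -0.0553, 0.084]
ee_rot: [-1.561, 0.005, 0.926]
wrist_force: [0.0, -0.2, -1.9]
width: 0.0007
```

Run:
```python
from plan import *
st(); T=doorpt(.15,.012,.09); print(T, rel(T))
for n in ['scene','top']:
    p=snap(n,n+'2.png'); im=cv2.imread(f'pics/{n}2.png'); c=proj(p,T).astype(int); print(c)
    im=im[max(0,c[1]-75):c[1]+75,max(0,c[0]-100):c[0]+100]; cv2.imwrite(f'pics/{n}2z.png',cv2.resize(im,None,fx=3.5,fy=3.5,interpolation=2))
```

```text
t 5.0 p [ 0.6714 -0.0553  0.084 ] rpy [-89.46   0.26  53.08] F [ 0.01 -0.22 -1.86] w 0.0007
[ 0.65985823 -0.04593824  0.09      ] [ 0.0005 -0.0058  0.0149]
[345 233]
[323 165]
```

View pics/top2z.png

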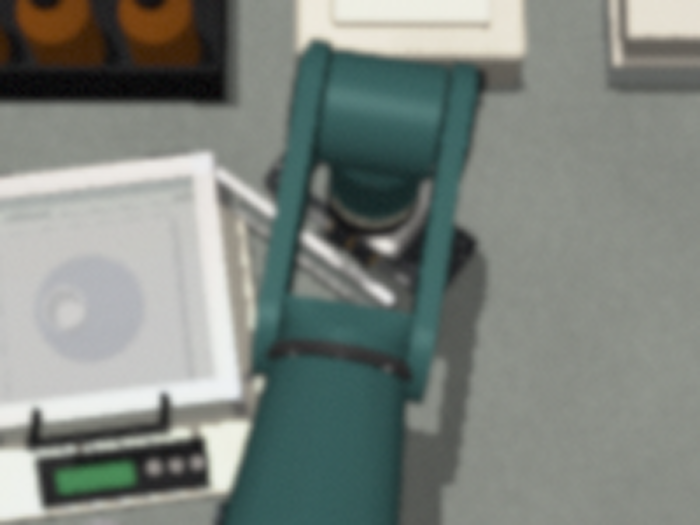

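View pics/scene2z.png

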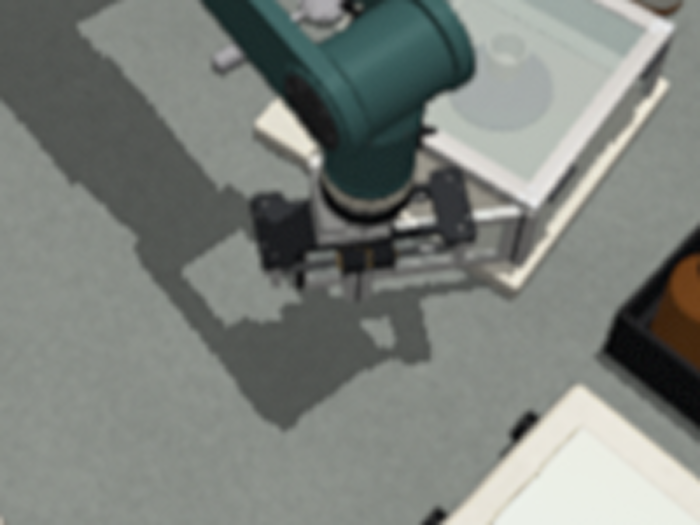

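The fingers stand outside the door, beside its face. Now I push along the arc.

send_rows:
  moves: "1 0 -0.002 0.0065 0; 1 0 -0.002 0.0065 0; 1 -0.0004 0 0.0078 3; 1 -0.0004 0 0.0078 3; 1 -0.0004 0 0.0078 3; 1 -0.0004 0 0.0078 3; 1 -0.0004 0 0.0078 3; 1 -0.0004 0 0.0078 3; 1 -0.0004 0 0.0078 3; 1 -0.0004 0 0.0078 3"

```text
time: 5.93
tool_pos: [0.6206, -0.0046, 0.0967]
ee_rot: [-1.573, -0.003, 0.505]
wrist_force: [-0.8, -0.3, 0.9]
width: 0.0006
```

Run:
```python
from plan import *
o=st()
for d in (22,16,0):print(d,rel(doorpt(.15,.012,.09,np.radians(d))))
for n in ['scene','top']:
    p=snap(n,n+'3.png'); im=cv2.imread(f'pics/{n}3.png'); c=proj(p,o['tool_pos']).astype(int); print(c)
    im=im[max(0,c[1]-75):c[1]+75,max(0,c[0]-100):c[0]+100]; cv2.imwrite(f'pics/{n}3z.png',cv2.resize(im,None,fx=3.5,fy=3.5,interpolation=2))
```

```text
t 5.9333 p [ 0.6206 -0.0046  0.0967] rpy [-90.14  -0.19  28.92] F [-0.77 -0.33  0.86] w 0.0006
22 [-0.0036  0.0067  0.0047]
16 [-0.0041  0.0067  0.0205]
0 [0.0027 0.0066 0.0618]
[344 216]
[310 176]
```

View pics/top3z.png

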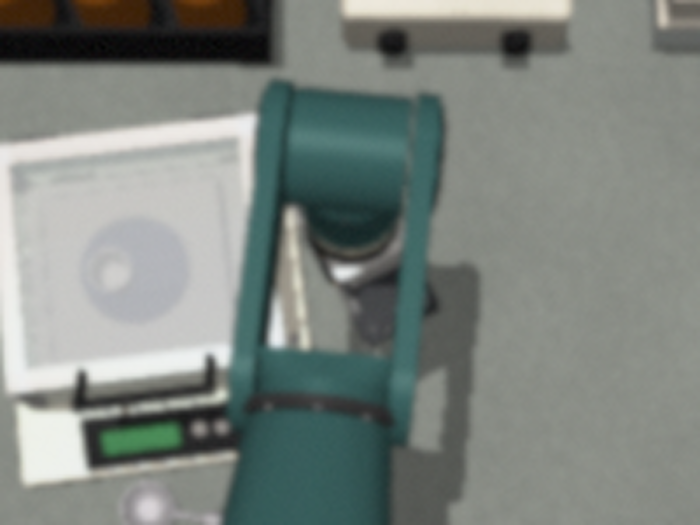

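View pics/scene3z.png

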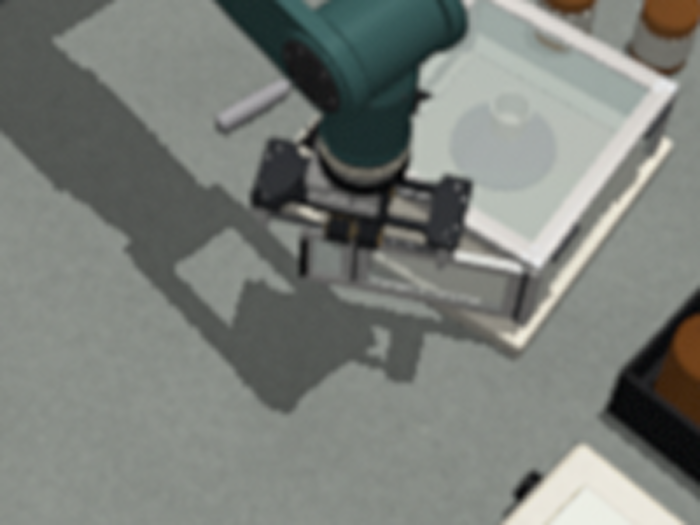

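The door is following, now at about 22 degrees. I'll carry on to shut it.

send_rows:
  moves: "1 -0.0004 0.001 0.0078 3; 1 -0.0004 0.001 0.0078 3; 1 -0.0004 0.001 0.0078 3; 1 -0.0004 0.001 0.0078 3; 1 -0.0004 0.001 0.0078 3; 1 -0.0004 0.001 0.0078 3; 1 -0.0004 0 0.0078 3; 1 0 0 0.002 1; 1 0 0 0 0; 1 0 0 0 0"

```text
time: 6.87
tool_pos: [0.5992, 0.047, 0.0888]
ee_rot: [-1.571, -0.002, 0.125]
wrist_force: [-0.1, 0.1, -0.8]
width: 0.0006
```

```bash
cat > see.py <<'E'
from plan import *
import sys
k=sys.argv[1]
o=st()
print(rel(doorpt(.15,.012,.09,0)))
for n in ['scene','top']:
    p=snap(n,n+k+'.png'); im=cv2.imread(f'pics/{n}{k}.png'); c=proj(p,o['tool_pos']).astype(int)
    im=im[max(0,c[1]-75):c[1]+75,max(0,c[0]-100):c[0]+100]; cv2.imwrite(f'pics/{n}{k}z.png',cv2.resize(im,None,fx=3.5,fy=3.5,interpolation=2))
E
python3 see.py 4
```

```text
t 6.8667 p [0.5992 0.047  0.0888] rpy [-89.99  -0.09   7.16] F [-0.08  0.06 -0.83] w 0.0006
[-0.0055 -0.0012  0.0045]
```

View pics/scene4z.png

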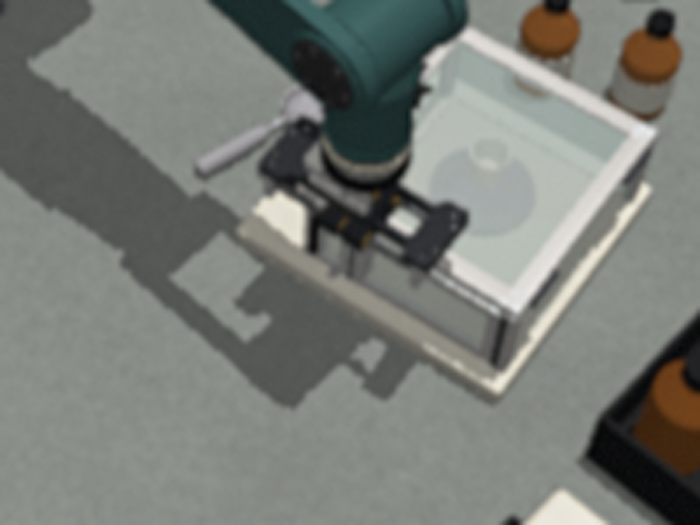

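The door looks almost shut, with no contact force yet. I'll press on gently.

send_rows:
  moves: "1 0 0 0.0015 0; 1 0 0 0.0015 0; 1 0 0 0.0015 0; 1 0 0 0 0; 1 0 0 0 0; 1 0 0 0 0; 1 0 0 0 0; 1 0 0 0 0; 1 0 0 0 0; 1 0 0 0 0"

```text
time: 7.8
tool_pos: [0.5982, 0.0511, 0.088]
ee_rot: [-1.571, -0.0, 0.123]
wrist_force: [1.8, -3.7, 0.3]
width: 0.0007
```

send_rows:
  moves: "1 0 0 0.001 0; 1 0 0 0.001 0; 1 0 0 0 0; 1 0 0 0 0; 1 0 0 0 0; 1 0 0 0 0; 1 0 0 0 0; 1 0 0 0 0; 1 0 0 0 0; 1 0 0 0 0"

```text
time: 8.63
tool_pos: [0.5982, 0.0511, 0.088]
ee_rot: [-1.575, -0.0, 0.122]
wrist_force: [0.6, -7.8, -0.6]
width: 0.0005
```

send_rows:
  moves: "1 0 0 0.001 0; 1 0 0 0.001 0; 1 0 0 0.001 0; 1 0 0 0 0; 1 0 0 0 0; 1 0 0 0 0; 1 0 0 0 0; 1 0 0 0 0; 1 0 0 0 0; 1 0 0 0 0"

```text
time: 9.47
tool_pos: [0.5982, 0.0511, 0.0881]
ee_rot: [-1.58, -0.0, 0.121]
wrist_force: [1.7, -14.6, -0.7]
width: 0.0004
```

```bash
python3 see.py 5
```

```text
t 9.4667 p [0.5982 0.0511 0.0881] rpy [-90.54  -0.     6.93] F [  1.66 -14.6   -0.67] w 0.0004
[-0.0051 -0.0019  0.0003]
```

View pics/scene5z.png

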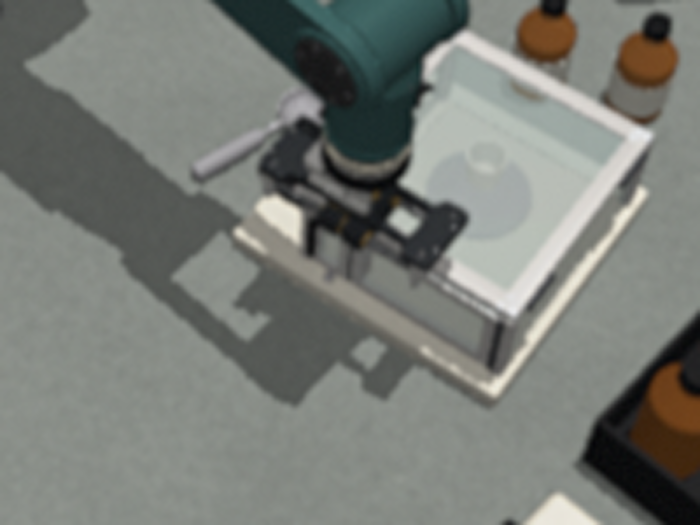

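The door stands rigid at the predicted shut position, so it's on its catch. I'll back off, rise and check.

send_rows:
  moves: "1 0 0 -0.01 0; 1 0 0 -0.02 0; 1 0 0 -0.02 0; 1 0 -0.03 0 0; 1 0 -0.035 0 0; 1 0 -0.035 0 0; 1 0 -0.035 0 0; 1 0 -0.03 0 0; 1 0 0 -0.035 0; 1 0 0 -0.035 0"

```text
time: 10.4
tool_pos: [0.6137, -0.0608, 0.2573]
ee_rot: [-1.571, -0.008, 0.129]
wrist_force: [0.1, 0.0, -0.6]
width: 0.0002
```

send_rows:
  moves: "-0.2 0 0 -0.035 0; -0.2 0 0 -0.035 0; -0.2 0 0 0 0; -0.2 0 0 0 0; -0.2 0 0 0 0; -0.2 0 0 0 0; -0.2 0 0 0 0; -0.2 0 0 0 0; -0.2 0 0 0 0; -0.2 0 0 0 0"

```text
time: 11.23
tool_pos: [0.6209, -0.1314, 0.2532]
ee_rot: [-1.571, -0.0, 0.124]
wrist_force: [-0.1, -0.6, -0.0]
width: 0.0565
```

Run:
```python
from plan import *
st()
for n in ['scene','top']:
    p=snap(n,n+'6.png'); im=cv2.imread(f'pics/{n}6.png');S=4
    im=cv2.resize(im,None,fx=S,fy=S,interpolation=2)
    def poly(pts,col): cv2.polylines(im,[np.array([(proj(p,W(P))+.5)*S-.5 for P in pts]).astype(int)],False,col,1)
    poly([(-.134,-.06,.161),(-.134,.06,.161)],(255,0,255))
    poly([(.1,-.124,.122),(-.1,-.124,.122),(-.1,-.124,.034)],(0,255,0))
    c=(proj(p,W((-.02,-.05,.1)))*S).astype(int)
    cv2.imwrite(f'pics/{n}6z.png',im[max(0,c[1]-300):c[1]+300,max(0,c[0]-400):c[0]+400])
    for k in ('lid_bar','door_face','door_hinge'):
        print(n,k,[(np.round(r['centre'],1),round(r['conf'],2)) for r in imaging.landmark_of(p,k)[:2]], proj(p,W((-.134,0,.161))).round(1),proj(p,doorpt(.15,.004,.122,0)).round(1))
T=W((-.134,0,.25));print(T,rel(T))
```

```text
t 11.2333 p [ 0.6209 -0.1314  0.2532] rpy [-8.999e+01 -2.000e-02  7.120e+00] F [-0.1  -0.58 -0.02] w 0.0565
scene lid_bar [(array([353.7, 146. ]), 0.94), (array([390. , 193.3]), 0.16)] [353.5 148.2] [352.2 193.9]
scene door_face [(array([350. , 194.2]), 0.8), (array([354.6, 145.3]), 0.37)] [353.5 148.2] [352.2 193.9]
scene door_hinge [] [353.5 148.2] [352.2 193.9]
top lid_bar [(array([249.1, 213.3]), 0.72)] [249.8 214.1] [289.7 183.9]
top door_face [(array([287.6, 182.3]), 0.56)] [249.8 214.1] [289.7 183.9]
top door_hinge [(array([286.5, 145.6]), 0.42)] [249.8 214.1] [289.7 183.9]
[0.49357847 0.17154018 0.25      ] [-0.089   0.003   0.3171]
```

View pics/scene6z.png

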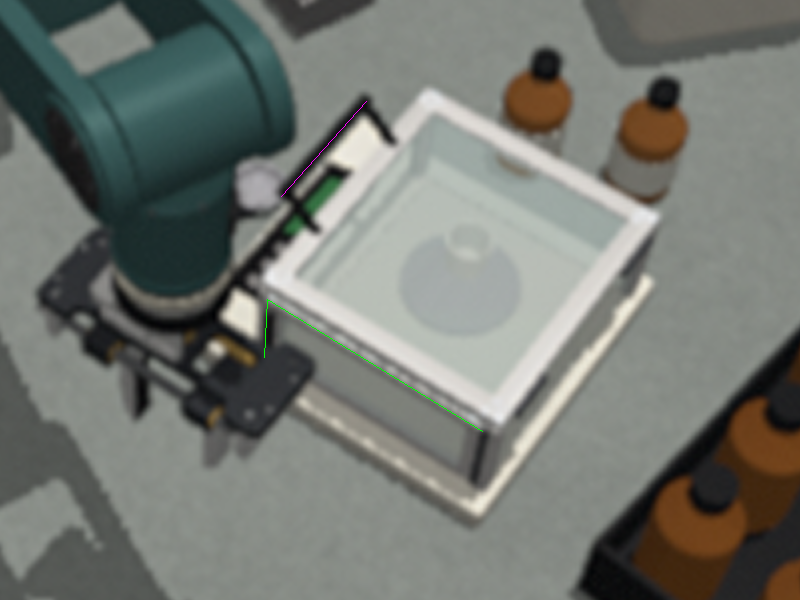

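View pics/top6z.png

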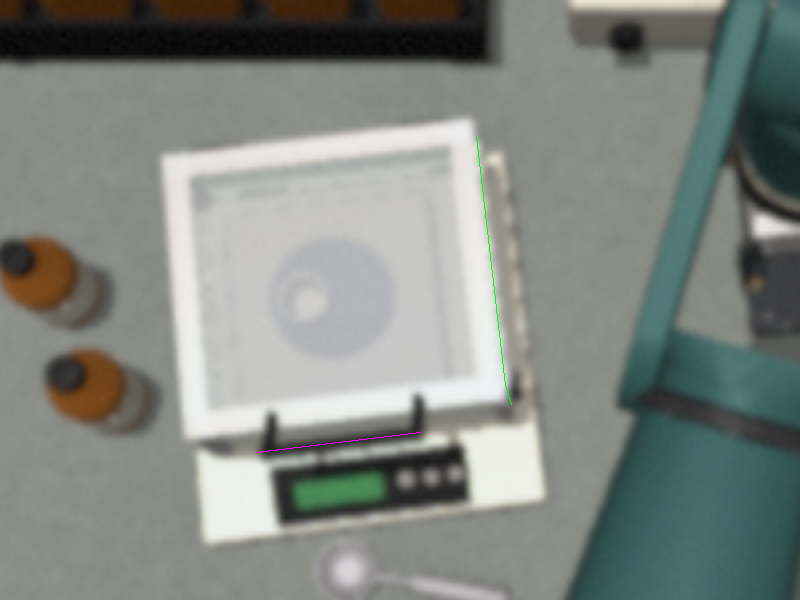

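Door confirmed shut: the closed-door overlay coincides with it in both views. Next I move above the bar.

send_rows:
  moves: "-0.2 -0.0099 0 0.0352 0; -0.2 -0.0099 0 0.0352 0; -0.2 -0.0099 0 0.0352 0; -0.2 -0.0099 0 0.0352 0; -0.2 -0.0099 0 0.0352 0; -0.2 -0.0099 0 0.0352 0; -0.2 -0.0099 0 0.0352 0; -0.2 -0.0099 0 0.0352 0; -0.2 -0.0099 0 0.0352 0; -0.2 0 0 0 0"

```text
time: 12.47
tool_pos: [0.491, 0.1765, 0.2536]
ee_rot: [-1.567, -0.0, 0.131]
wrist_force: [-0.4, 0.0, 1.0]
width: 0.0568
```

send_rows:
  moves: "-0.2 0 0.01 0 0; -0.2 0 0.01 0 0; -0.2 0 0.01 0 0; -0.2 0 0 0 0; -0.2 0 0 0 0; -0.2 0 0 0 0; -0.2 0 0 0 0; -0.2 0 0 0 0; -0.2 0 0 0 0; -0.2 0 0 0 0"

```text
time: 13.3
tool_pos: [0.4937, 0.1713, 0.2234]
ee_rot: [-1.571, -0.001, 0.123]
wrist_force: [0.5, 0.9, -0.1]
width: 0.0564
```

Run:
```python
from plan import *
st();T=W((-.134,0,.163));print(T,rel(T))
p=snap('wrist','w7.png'); print(p['mtx'],-np.array(p['R']).T@p['t'])
print(imaging.landmark_of(p,'lid_bar')[:2],proj(p,T-[0,0,.002]))
for P in ((-.134,.06,.161),(-.134,-.06,.161)): print(proj(p,W(P)))
```

```text
t 13.3 p [0.4937 0.1713 0.2234] rpy [-8.999e+01 -5.000e-02  7.050e+00] F [ 0.47  0.87 -0.11] w 0.0564
[0.49357847 0.17154018 0.163     ] [-0.0002  0.0604  0.0003]
[[330.05376317   0.         318.62670163]
 [  0.         330.05376317 200.09199534]
 [  0.           0.           1.        ]] [0.48468129 0.24944349 0.38330178]
[] [317.3544417  222.48728883]
[317.24443218 137.05385019]
[317.45036991 296.98517435]
```

View pics/w7.png

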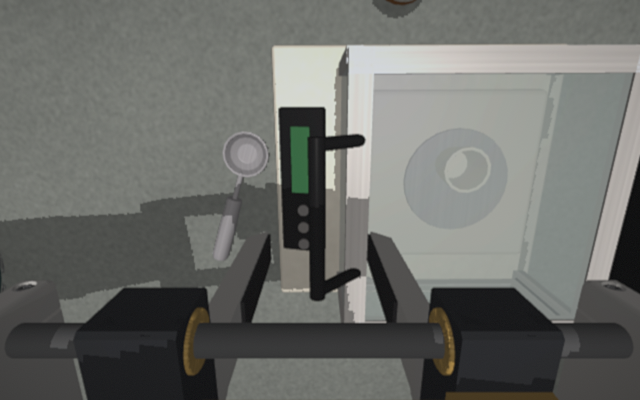

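The wrist view shows the bar (column ~316, rows 137–298) centred between the fingers. I'll descend and grip.

send_rows:
  moves: "-0.2 0 0.01 0 0; -0.2 0 0.01 0 0; -0.2 0 0.01 0 0; -0.2 0 0.01 0 0; -0.2 0 0.01 0 0; -0.2 0 0.009 0 0; -0.2 0 0 0 0; -0.2 0 0 0 0; -0.2 0 0 0 0; -0.2 0 0 0 0"

```text
time: 14.23
tool_pos: [0.494, 0.1714, 0.1648]
ee_rot: [-1.571, -0.002, 0.123]
wrist_force: [-0.3, 0.2, 0.3]
width: 0.0567
```

send_rows:
  moves: "1 0 0 0 0; 1 0 0 0 0; 1 0 0 0 0; 1 0 0 0 0; 1 0 0 0 0; 1 0 0 0 0; 1 0 0 0 0; 1 0 0 0 0; 1 0 0 0 0; 1 0 0 0 0"

```text
time: 15.07
tool_pos: [0.4924, 0.1712, 0.1639]
ee_rot: [-1.571, 0.003, 0.123]
wrist_force: [-5.8, -1.0, 3.0]
width: 0.011
```

Run:
```python
from plan import *
o=st()
# arc steps of 3 deg in tool frame; tool x = shield +x, tool y = down
b=np.array([-.245,.036])
prev=b
for a in range(3,46,3):
    t=np.radians(a);c,s=np.cos(t),np.sin(t)
    n=np.array([c*b[0]+s*b[1],-s*b[0]+c*b[1]]); d=n-prev; prev=n
    print(a,'tx %.4f ty %.4f'%(d[0],-d[1]))
```

```text
t 15.0667 p [0.4924 0.1712 0.1639] rpy [-90.     0.15   7.07] F [-5.83 -1.02  2.97] w 0.011
3 tx 0.0022 ty -0.0128
6 tx 0.0029 ty -0.0126
9 tx 0.0035 ty -0.0125
12 tx 0.0042 ty -0.0123
15 tx 0.0048 ty -0.0120
18 tx 0.0055 ty -0.0118
21 tx 0.0061 ty -0.0115
24 tx 0.0066 ty -0.0111
27 tx 0.0072 ty -0.0108
30 tx 0.0078 ty -0.0104
33 tx 0.0083 ty -0.0100
36 tx 0.0088 ty -0.0095
39 tx 0.0093 ty -0.0090
42 tx 0.0098 ty -0.0085
45 tx 0.0102 ty -0.0080
```

Gripped: the opening of 11 mm matches the bar. I'll begin the lift along the arc, slowly.

send_rows:
  moves: "1 -0.0015 0 0 0; 1 0.0011 -0.0064 0 0; 1 0.0011 -0.0064 0 0; 1 0.0014 -0.0063 0 0; 1 0.0015 -0.0063 0 0; 1 0.0017 -0.0063 0 0; 1 0.0018 -0.0062 0 0; 1 0.0021 -0.0062 0 0; 1 0.0021 -0.0061 0 0; 1 0 0 0 0"

```text
time: 15.9
tool_pos: [0.5054, 0.1728, 0.216]
ee_rot: [-1.57, -0.002, 0.123]
wrist_force: [-1.6, -1.0, -1.2]
width: 0.011
```

```bash
cat > lid.py <<'E'
from plan import *
o=st()
c,s=np.cos(q[2]),np.sin(q[2]);D=o['tool_pos'][:2]-q[:2]
x=c*D[0]+s*D[1]; dx=x-.111; dz=o['tool_pos'][2]-.003-.1255
print('shield x,y',x,-s*D[0]+c*D[1],'lid est deg',np.degrees(np.arctan2(dz,-dx))-8.36,'r',np.hypot(dx,dz),'need .2476')
E
python3 lid.py; python3 see.py 8
```

```text
t 15.9 p [0.5054 0.1728 0.216 ] rpy [-89.98  -0.1    7.06] F [-1.58 -1.05 -1.23] w 0.011
shield x,y -0.1221587219627355 -0.00020258912321151172 lid est deg 12.206477427476532 r 0.24903063181380272 need .2476
t 15.9 p [0.5054 0.1728 0.216 ] rpy [-89.98  -0.1    7.06] F [-1.58 -1.05 -1.23] w 0.011
[ 0.0719  0.1261 -0.1319]
```

View pics/scene8z.png

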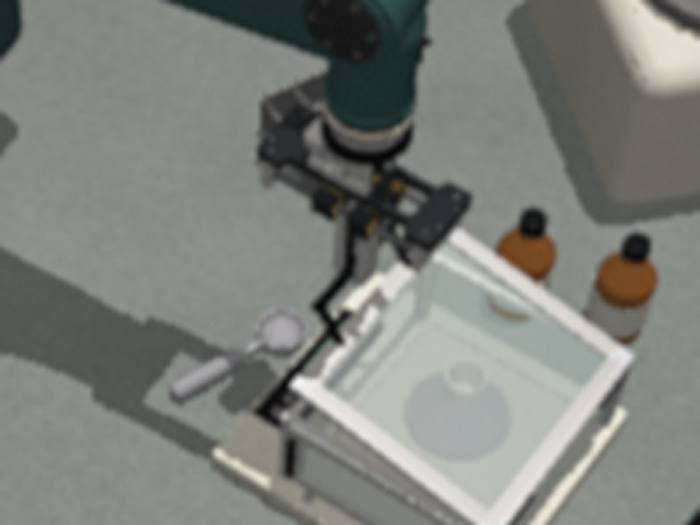

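The lid is rising with the bar, now at about 12 degrees.

send_rows:
  moves: "1 0.0024 -0.006 0 0; 1 0.0024 -0.006 0 0; 1 0.0027 -0.0059 0 0; 1 0.0028 -0.0059 0 0; 1 0.003 -0.0058 0 0; 1 0.0031 -0.0057 0 0; 1 0.0033 -0.0056 0 0; 1 0.0033 -0.0055 0 0; 1 0.0036 -0.0054 0 0; 1 0.0036 -0.0054 0 0"

```text
time: 16.83
tool_pos: [0.5342, 0.1765, 0.2724]
ee_rot: [-1.57, 0.002, 0.124]
wrist_force: [-6.1, 0.4, 1.6]
width: 0.0112
```

```bash
python3 lid.py
```

```text
t 16.8333 p [0.5342 0.1765 0.2724] rpy [-89.98   0.09   7.08] F [-6.09  0.37  1.57] w 0.0112
shield x,y -0.09309233574081906 -8.096904321197237e-05 lid est deg 26.829775219835156 r 0.24973129011144024 need .2476
```

send_rows:
  moves: "1 0.0034 -0.0053 0 0; 1 0.0036 -0.0052 0 0; 1 0.0038 -0.0051 0 0; 1 0.004 -0.005 0 0; 1 0.0041 -0.0049 0 0; 1 0.0042 -0.0048 0 0; 1 0.0043 -0.0047 0 0; 1 0.0044 -0.0046 0 0; 1 0.0046 -0.0045 0 0; 1 0.0046 -0.0044 0 0"

```text
time: 17.67
tool_pos: [0.5761, 0.1818, 0.3204]
ee_rot: [-1.57, -0.001, 0.124]
wrist_force: [-3.2, 2.4, 0.2]
width: 0.011
```

```bash
python3 lid.py
```

```text
t 17.6667 p [0.5761 0.1818 0.3204] rpy [-8.996e+01 -5.000e-02  7.080e+00] F [-3.18  2.37  0.18] w 0.011
shield x,y -0.050880969873983516 8.160159921102427e-05 lid est deg 41.49097278451659 r 0.25106468937810283 need .2476
```

send_rows:
  moves: "1 0.0046 -0.0042 0 0; 1 0.0047 -0.0041 0 0; 1 0.003 -0.0025 0 0; 1 0 0 0 0; 1 0 0 0 0; 1 0 0 0 0; 1 0 0 0 0; 1 0 0 0 0; 1 0 0 0 0; 1 0 0 0 0"

```text
time: 18.5
tool_pos: [0.5877, 0.1832, 0.3303]
ee_rot: [-1.57, 0.0, 0.124]
wrist_force: [-0.6, 5.0, -1.1]
width: 0.011
```

```bash
python3 lid.py
python3 - <<'E'
from plan import *
from scipy.optimize import least_squares
S=4
def lp(P,a): # lid point shield coords at angle a
    x,z=P[0]-.111,P[2]-.1255;c,s=np.cos(a),np.sin(a); return (.111+c*x+s*z,P[1],.1255-s*x+c*z)
for n in ['scene','top']:
    p=snap(n,n+'9.png'); im=cv2.resize(cv2.imread(f'pics/{n}9.png'),None,fx=S,fy=S,interpolation=2)
    for deg,col in ((40,(0,0,255)),(45,(0,255,0)),(50,(255,0,0))):
        a=np.radians(deg)
        pts=[lp(P,a) for P in ((.111,-.12,.131),(-.111,-.12,.131),(-.111,.12,.131),(.111,.12,.131))]
        cv2.polylines(im,[np.array([(proj(p,W(P))+.5)*S-.5 for P in pts]).astype(int)],False,col,1)
    c=(proj(p,W((0,0,.22)))*S).astype(int)
    cv2.imwrite(f'pics/{n}9z.png',im[max(0,c[1]-300):c[1]+300,max(0,c[0]-400):c[0]+400])
    print(n,'door',[(np.round(r['centre'],1),round(r['conf'],2)) for r in imaging.landmark_of(p,'door_face')[:1]],proj(p,doorpt(.15,.004,.122,0)).round(1))
    print('bar',[(np.round(r['centre'],1),round(r['conf'],2)) for r in imaging.landmark_of(p,'lid_bar')[:1]],[proj(p,W(lp((-.134,0,.161),np.radians(d)))).round(1) for d in (40,45,50)])
E
```

```text
t 18.5 p [0.5877 0.1832 0.3303] rpy [-89.97   0.     7.08] F [-0.64  4.97 -1.15] w 0.011
shield x,y -0.03920406071750051 7.702249495592124e-05 lid est deg 44.9743808450605 r 0.2515374501617766 need .2476
scene door [(array([351.4, 193.8]), 0.76)] [352.2 193.9]
bar [(array([385.5, 127.3]), 0.86)] [array([378.8, 129.7]), array([384.2, 129.4]), array([389.9, 129.5])]
top door [(array([288.7, 183.2]), 0.68)] [289.7 183.9]
bar [(array([234.2, 168.2]), 0.93)] [array([237.3, 175.6]), array([235.7, 168. ]), array([234.1, 159.9])]
```

View pics/scene9z.png

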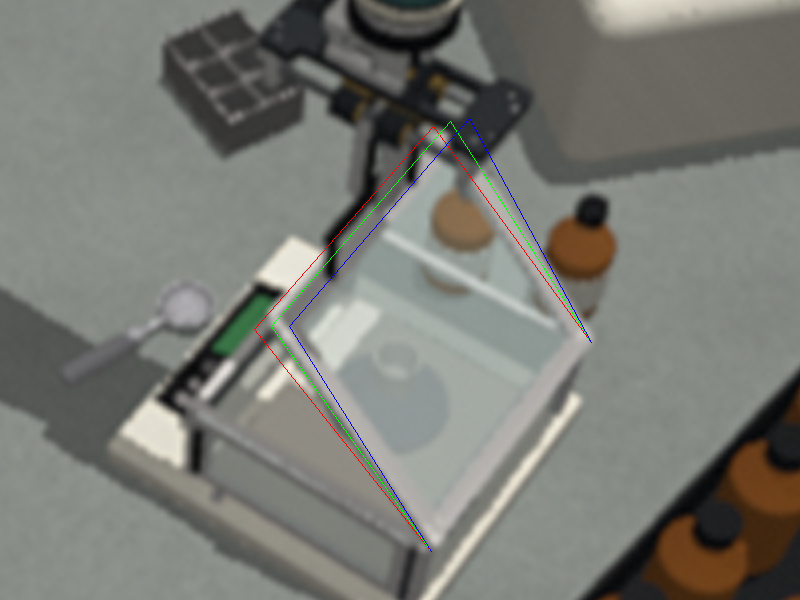

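View pics/top9z.png

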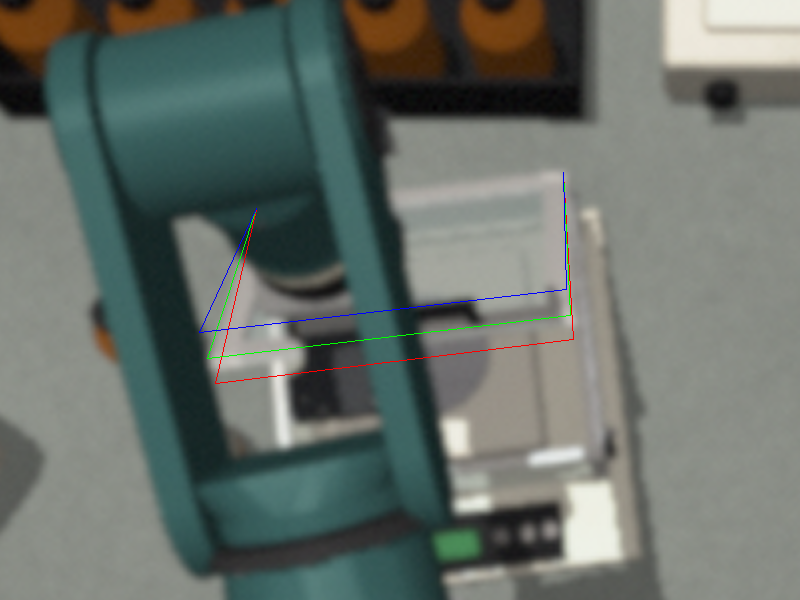

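Both views put the lid's edge on the 45-degree (green) outline and the door on its shut outline. I'll hold for one call to check it stays steady.

send_rows:
  moves: "1 0 0 0 0; 1 0 0 0 0; 1 0 0 0 0; 1 0 0 0 0; 1 0 0 0 0; 1 0 0 0 0; 1 0 0 0 0; 1 0 0 0 0; 1 0 0 0 0; 1 0 0 0 0"

```text
time: 19.63
tool_pos: [0.5877, 0.1832, 0.3303]
ee_rot: [-1.57, 0.0, 0.124]
wrist_force: [-1.4, 5.4, -2.6]
width: 0.011
```

```bash
python3 lid.py
python3 - <<'E'
from h import *
p=imaging.snapshot('scene')
for k in ('jar_mid','beaker_mid','spoon_grip','tipbox_mid','cup_mid','bottle_a_mid','lid_bar','door_face'):
    print(k,[(np.round(r['centre'],1),round(r['conf'],2)) for r in imaging.landmark_of(p,k)[:2]])
print(robot.get_obs()['qvel'].round(4)); order.close_job()
E
```

```text
t 19.6333 p [0.5877 0.1832 0.3303] rpy [-8.997e+01  1.000e-02  7.080e+00] F [-1.42  5.44 -2.56] w 0.011
shield x,y -0.039191739475622545 7.116229284975534e-05 lid est deg 44.98128016878105 r 0.2515575084996677 need .2476
jar_mid [(array([235.4, 314.7]), 0.9)]
beaker_mid [(array([198.2, 273.5]), 0.68)]
spoon_grip [(array([319.2, 172.3]), 0.64)]
tipbox_mid [(array([351.7, 102.5]), 0.9)]
cup_mid []
bottle_a_mid [(array([383.3, 128. ]), 0.2)]
lid_bar [(array([386.3, 128.2]), 0.58), (array([421. , 192.4]), 0.32)]
door_face [(array([356.6, 197.8]), 0.84)]
[ 0.0015  0.0001  0.0004 -0.0009 -0.0013  0.0005]
the job is handed in; nothing more can be done
```

I pushed the side door shut onto its catch, then gripped the lid bar and lifted the lid to about 45 degrees. I handed the job in at 19.7 s with the gripper still holding it. No verdict is reported, so what follows is from my own checks.

- **Door:** While I was pushing, it stopped rigidly at the predicted shut position, with the force rising to 15 N and no further movement. It stayed on its shut outline in both views, also after the lift. In the last picture the network put the door point about 6 pixels from the predicted shut position. The shift runs along the door and the shot before was within 1 pixel, so I took it as network noise.
- **Lid:** The pose calculation gave 45.0 degrees, and the lid edge lay on the 45-degree outline in both views. The bar came out about 4 mm further from the hinge than nominal, which I put down to calibration and grip offset; it changes the angle by less than about 1 degree.
- **Hold:** The tool position did not change over the last call. The opening was 11 mm on the 12 mm bar, and about 2.6 N of downward load was felt. There was also a steady sideways load of about 5 N along the bar, which I left alone.
- **Bystanders:** Jar, beaker, spoon and tip box were found within about 4 pixels of where they began. The network did not report the cup and gave no reliable result for the bottles in the last picture. The picture taken just before the final hold showed the cup on the pan and two bottles upright beside the balance, but I did not measure them.

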